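Test the date stamps' storage latches and set the broken one aside

TASK

Test the storage latch of the three date stamps: press each one's head all the way down where it stands, then let go. Leave a stamp whose head stays down standing where it is, head down; if the head springs back up, lift that stamp over the rim of the small steel tray and set it down upright on the tray's floor, without dropping it. Do not disturb the little jar that stands among them.

Things in the scene. Friction and masses are not known exactly. Their poses are not given: they have to be found in the camera images.
- stamp_1: One of three identical-looking date stamps (a broken latch cannot be seen). Black two-legged frame, red head; footprint 44 (own x) by 60 mm (own y), 94 mm tall (82 with head down), 0.12 kg, standing upright. Origin: centre of the underside, z up. The head, 36 (x) by 60 (y) mm, is centred above the origin, 60 to 94 mm high when up: press the middle of its top, or grasp it across x (36 mm).
- stamp_2: One of three identical-looking date stamps (a broken latch cannot be seen). Black two-legged frame, red head; footprint 44 (own x) by 60 mm (own y), 94 mm tall (82 with head down), 0.12 kg, standing upright. Origin: centre of the underside, z up. The head, 36 (x) by 60 (y) mm, is centred above the origin, 60 to 94 mm high when up: press the middle of its top, or grasp it across x (36 mm).
- stamp_3: One of three identical-looking date stamps (a broken latch cannot be seen). Black two-legged frame, red head; footprint 44 (own x) by 60 mm (own y), 94 mm tall (82 with head down), 0.12 kg, standing upright. Origin: centre of the underside, z up. The head, 36 (x) by 60 (y) mm, is centred above the origin, 60 to 94 mm high when up: press the middle of its top, or grasp it across x (36 mm).
- stamp_1_head (a joint): Head of stamp_1: travel downward in m, 0 = up, 0.012 = fully down. Pressing it fully down takes about 8 to 9 N. A sound stamp's head then stays fully down when let go; a broken one's springs back up at once, to within 2 mm of the top.
- stamp_2_head (a joint): Head of stamp_2: travel downward in m, 0 = up, 0.012 = fully down. Pressing it fully down takes about 8 to 9 N. A sound stamp's head then stays fully down when let go; a broken one's springs back up at once, to within 2 mm of the top.
- stamp_3_head (a joint): Head of stamp_3: travel downward in m, 0 = up, 0.012 = fully down. Pressing it fully down takes about 8 to 9 N. A sound stamp's head then stays fully down when let go; a broken one's springs back up at once, to within 2 mm of the top.
- tray: Shallow open tray of thin steel, empty, lying loose on the table, 120 (own x) by 195 (own y) mm outside, 116 by 184 mm inside; floor 2 mm thick, rim 16 mm high all round. Origin: centre of the underside, z up.
- sample_jar: Bystander: a small biscuit jar with a black lid, 60 mm in diameter, 67 mm tall, standing in the same row as the stamps. Origin: centre of the underside.
Mind the look-alikes: they are no part of the job. What is shaped like the stamp_3 but green is not meant.

How it is judged:
By the outcome, as a careful person would: the job done as asked, in the order asked, and still so for the second after the job is handed in, with the robot touching nothing.
It also fails if it takes over 61 s, if anything falls off the work surface, if the arm or the gripper's body presses on something with over 40 N, if the wrist force passes 120 N, or if a joint passes its speed limit or range.

ROBOT

A 6-joint arm with a two-finger parallel gripper is mounted at the origin on a cart in front of the work surface, level with it; the furniture and walls round the work are solid. World frame = base frame: x ahead of the robot, y to its left, z up, the work surface at z = 0. Lengths are in m, angles in rad, forces in N, time in s.
With the tool pointing down it reaches from about 0.35 to 1 m from the base axis. Payload 7.1 kg.
Tool frame: the origin (TCP) lies on the centre line of the jaws, within the pads' length; the fingertips stand 17 mm ahead of it and the grasp point (between the pads) lies 2 mm behind it; z points along the fingers, y is the line along which they close (so a half turn about z gives the same grasp; the last joint's range is limited). The gripper opens to 85 mm and grips with 20 to 120 N. Pads are 22 mm wide; open, the fingers measure 114 mm over their backs; the gripper's body (76 mm by 85 mm) begins 54 mm behind the grasp point. The pads swing forward as they close: fully open they stand 13 mm farther back than shut.
Start: joints at [1.228, 0.423, 1.63, -0, 1.089, -0.019], TCP at [0.199, 0.593, 0.248] pointing down, gripper open.
Joint ranges: [-3, 3], [-0.9, 2.11], [0.09, 2.58], [-1.31, 4.45], [0.11, 2.69], [-2.54, 2.54]. Speed limits (rad/s): [2.39, 2.39, 3.01, 3.14, 3.14, 3.14].

INTERFACE

Orientations are given as a rotation vector (axis times angle).
In Python, from cell import * gives the robot as it stands.
- The arm moves only by the tool move_arm, never from a script. Its argument "increments" is a list of rows, each an object of numbers: "tx", "ty", "tz": the shift along the tool's x, y, z in units of 50 mm (1.0 is 50 mm); "wx", "wy", "wz": the turn, a rotation vector about the tool's x, y, z in units of 5 degrees (1.0 is 5 degrees); "fingers": the opening, from 0 (shut) to 1 (fully open). In form: [{"tx": .., "ty": .., "tz": .., "wx": .., "wy": .., "wz": .., "fingers": ..}, ...]. A call has 1 to 10 rows; each row shifts and turns the commanded pose from where the row before left it, along the tool's axes as they then stand; what a row does not reach is not made up. A row lasts 1/8 s, in which the tool goes at most 62.5 mm and 10.7 degrees, less where a joint would pass 70% of its speed; a pose out of reach is approached as far as the arm can. A call is refused whole if a number of a shift passes 1 or a number of a turn 1, either way. A call with a gripper value outside its range is refused whole. The fingers move at their own pace and stop on an object; "grip_force" is the grip in N (left out, the last holds). Time passes only in rows, so rows that do not move let the fingers close. It gives the time, the measured TCP pose, the force, the opening and the grip force at its end, in the units of the state.
- sense(): the state, without advancing time (a new reading comes with each control period).
- capture(name): name is "scene" or "top" or "wrist"; returns the picture (420x560x3 uint8, red, green, blue); there is no depth.
- camera_params(name): a dict with "intrinsics" (3x3 intrinsics, pixels), "cam_to_world" (4x4, takes a point from camera to world coordinates); the wrist camera has in their place "hand_eye" (4x4, takes a point from camera to tool coordinates, whose origin is the TCP and whose axes are the flange's). Camera axes: x right, y down, z forward; pixel columns grow to the right and rows downward; lengths in m; the calibration is good to about 2 mm. A picture is of the moment at which its call begins: read the wrist's pose just before it. camera_params takes no time and is no camera call.
- sign_off(): hands the job in; it is judged then, once.
The state is a dict: "clock": time; "joints": joint angles; "joint_vel": joint speeds; "tau": joint torques, N m; "position": TCP position; "tcp_rot": TCP orientation; "force": force on the tool from outside, world axes, zero at the start; "ft_torque": the same for the moment, N m; "finger_gap": opening from 0.0 (shut) to 1.0 (fully open); "grasp_force": force on a finger pad.
Only numpy, scipy, OpenCV 4.12 (cv2) and the standard library are available. Lean on these libraries where they do the work, as an engineer would, in place of code of your own. Each camera call takes 0.05 s, during which the arm holds its last target. There are 200 camera calls.

## Working session

There is one attempt and no reset: what is moved stays moved. The work goes in short steps, Python scripts to look and compute and a tool call to move; the robot and the scene stay as the last step left them, time stands still between calls to the robot, and variables do not carry over. Pictures are saved under pics/ and viewed, at most 10 in all, crops included, and the job is handed in when it is done.

Besides the shell and the picture viewer there is one more tool, called after ">>>" as name([rows], argument=value, ...), one row to a line, values as JSON. move_arm: Moves the arm, as the interface text tells. Its arguments: {"type":"object","properties":{"increments":{"type":"array"},"grip_force":{"type":"number"}},"required":["increments"]}

```bash
mkdir -p pics; python3 - <<'E'
from cell import *
import cv2,numpy as np
for n in("scene","top"):
    im=capture(n); cv2.imwrite(f"pics/{n}0.png",im[:,:,::-1]); p=camera_params(n); print(n,np.round(p["intrinsics"],1).tolist(),np.round(p["cam_to_world"],3).tolist())
print(sense()); print(camera_params("wrist")["hand_eye"])
E
```

```text
scene [[402.7, 0.0, 279.4], [0.0, 402.7, 209.9], [0.0, 0.0, 1.0]] [[0.872, -0.293, 0.392, 0.146], [-0.489, -0.486, 0.725, -0.556], [-0.022, -0.824, -0.567, 0.544], [0.0, 0.0, 0.0, 1.0]]
top [[459.0, 0.0, 275.8], [0.0, 459.0, 208.9], [0.0, 0.0, 1.0]] [[-0.027, -0.995, 0.101, 0.352], [-1.0, 0.027, 0.003, 0.052], [-0.006, -0.101, -0.995, 1.238], [0.0, 0.0, 0.0, 1.0]]
{'clock': 0.1, 'joints': array([ 1.22798978e+00,  4.23773674e-01,  1.63061808e+00,  2.68105819e-06,
        1.08860628e+00, -1.89770891e-02]), 'joint_vel': array([-0.00117522, -0.00180621, -0.00178385,  0.00042319,  0.00189248,
       -0.00116368]), 'tau': array([-3.98810489e-04, -5.58428550e+01, -2.82443422e+01, -4.23271308e-05,
        3.04909190e-03,  5.42539351e-05]), 'position': array([0.19867593, 0.59207946, 0.24761586]), 'tcp_rot': array([-5.06411120e-01, -3.10024906e+00,  2.17069519e-03]), 'force': array([-0.55326334, -0.44528596,  0.18552841]), 'ft_torque': array([ 0.04066537, -0.05752859,  0.03922245]), 'grasp_force': 0.0, 'finger_gap': 1.000048723996372}
[[-1.26552807e-03 -9.53164975e-01 -3.02448225e-01  7.80878092e-02]
 [ 9.99999193e-01 -1.17265599e-03 -4.88653686e-04 -8.62234258e-04]
 [ 1.11099856e-04 -3.02448599e-01  9.53165690e-01 -1.25131129e-01]
 [ 0.00000000e+00  0.00000000e+00  0.00000000e+00  1.00000000e+00]]
```

View pics/top0.png

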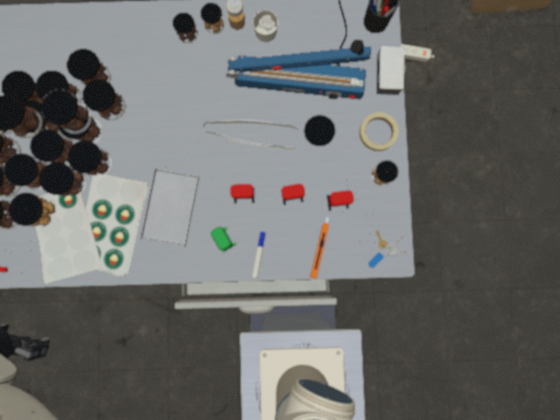

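View pics/scene0.png

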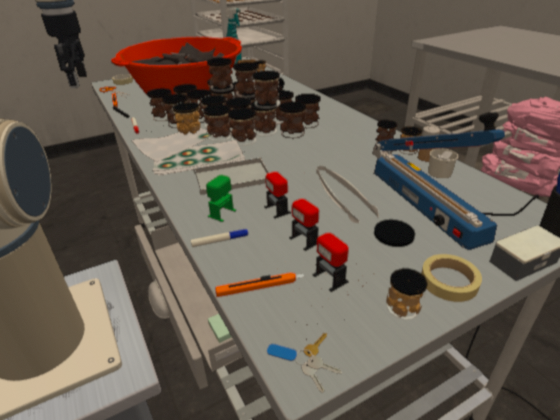

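The top view shows the red heads at about (242,192), (293,192) and (341,199). The jar is at (387,171), the tray at (170,207) and the green decoy at (222,238).

```bash
cat > h.py <<'E'
from cell import *
import cv2,numpy as np
from scipy.spatial.transform import Rotation as R
def T():
    s=sense(); M=np.eye(4); M[:3,:3]=R.from_rotvec(s["tcp_rot"]).as_matrix(); M[:3,3]=s["position"]; return M
def ray(px,z,n,C=None):
    p=camera_params(n); C=p["cam_to_world"] if C is None else C
    C=np.array(C); px=np.atleast_2d(px).astype(float)
    d=(C[:3,:3]@np.linalg.inv(p["intrinsics"])@np.c_[px,np.ones(len(px))].T).T
    return C[:3,3]+d*((z-C[2,3])/d[:,2])[:,None]
def red(im,t=100):
    i=im.astype(int); return ((i[:,:,0]>t)&(i[:,:,1]<70)&(i[:,:,2]<70)).astype(np.uint8)
def rects(m,z,n,C=None,amin=60):
    cs,_=cv2.findContours(m,cv2.RETR_EXTERNAL,cv2.CHAIN_APPROX_NONE)
    out=[]
    for c in cs:
        if cv2.contourArea(c)<amin: continue
        w=(ray(c[:,0],z,n,C)[:,:2]*1000).astype(np.float32)
        r=cv2.minAreaRect(w); px=c[:,0].mean(0)
        out.append((np.round(px).tolist(),np.round(r[0],1).tolist(),np.round(r[1],1).tolist(),round(r[2],1)))
    return out
E
python3 - <<'E'
from h import *
im=capture("top")
i=im.astype(int)
for t in(100,170,200):
    m=((i[:,:,0]>t)&(i[:,:,1]<90)&(i[:,:,2]<90)).astype(np.uint8); m[:,:200]=0; m[:150]=0;m[220:]=0
    print(t); [print(r) for r in rects(m,.094,"top")]
big=cv2.resize(im[140:270,130:410],None,fx=2.8,fy=2.8,interpolation=cv2.INTER_CUBIC); cv2.imwrite("pics/c.png",big[:,:,::-1])
# tray corners read by eye from picture
print(ray([[158,169],[198,176],[187,245],[144,238]],0.016,"top").round(4))
print(ray([[387,171]],0.067,"top").round(3), ray([[222,238]],0.09,"top").round(3))
E
```

```text
100
([341.0, 198.0], [490.9, -107.2], [34.0, 58.9], 4.8)
([242.0, 191.0], [514.4, 140.1], [55.5, 33.0], 88.4)
([292.0, 192.0], [510.1, 12.8], [36.2, 55.1], 6.1)
170
([342.0, 197.0], [493.3, -109.5], [29.4, 54.0], 5.6)
([241.0, 190.0], [517.1, 142.5], [50.4, 28.0], 88.8)
([293.0, 191.0], [513.0, 12.5], [29.6, 54.2], 8.0)
200
[[0.5931 0.3719 0.016 ]
 [0.5709 0.2639 0.016 ]
 [0.386  0.295  0.016 ]
 [0.4077 0.4095 0.016 ]]
[[ 0.561 -0.233  0.067]] [[0.399 0.193 0.09 ]]
```

View pics/c.png

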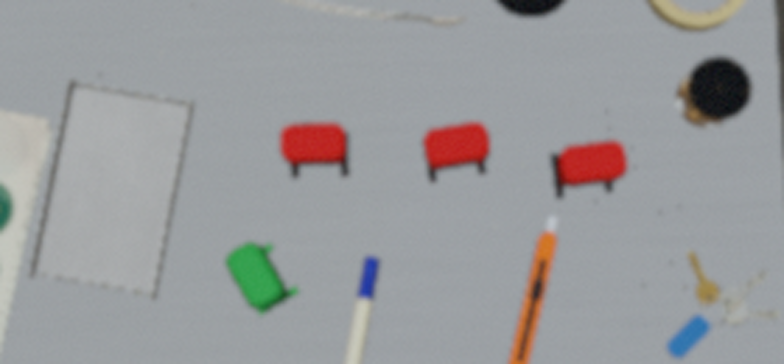

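The crop confirms the red heads at about (242,191), (292,192) and (341,198), with the tray's centre near (170,207). Next I move above the left stamp, turn the jaws across x, and close.

>>> move_arm([
  {"tx":-0.888,"ty":-0.654,"fingers":0},
  {"tx":-0.888,"ty":-0.654,"fingers":0},
  {"tx":-0.888,"ty":-0.654,"fingers":0},
  {"tx":-0.888,"ty":-0.654,"fingers":0},
  {"tx":-0.888,"ty":-0.654,"fingers":0},
  {"tx":-0.888,"ty":-0.654,"fingers":0},
  {"tx":-0.888,"ty":-0.654,"fingers":0},
  {"tx":-0.888,"ty":-0.654,"fingers":0},
  {"tx":-0.888,"ty":-0.654,"fingers":0},
  {"tx":-0.888,"ty":-0.654,"fingers":0},
], grip_force=40)

```text
invalid input
```

>>> move_arm([
  {"wz":1,"fingers":0},
  {"wz":1,"fingers":0},
  {"wz":1,"fingers":0},
  {"wz":1,"fingers":0},
  {"wz":1,"fingers":0},
  {"wz":1,"fingers":0},
  {"wz":1,"fingers":0},
  {"wz":1,"fingers":0},
  {"wz":1,"fingers":0},
  {"wz":1,"fingers":0},
])

```text
invalid input
```

>>> move_arm([
  {"wz":1,"fingers":0},
  {"wz":1,"fingers":0},
  {"wz":1,"fingers":0},
  {"wz":1,"fingers":0},
  {"wz":0.6,"fingers":0},
  {"fingers":0},
])

```text
invalid input
```

```bash
cat >> h.py <<'E'
def delta(x,y,z,yaw):
    """units to go: tool-frame shift (current axes) and wz, yaw = world angle (deg) of tool y"""
    M=T(); d=M[:3,:3].T@(np.array([x,y,z])-M[:3,3])/.05
    a=np.degrees(np.arctan2(M[1,1],M[0,1])); w=((a-yaw+90)%180-90)/5
    print("at",M[:3,3].round(4),"yaw",round(a,1),"tilt",np.round(M[:2,2],4),"-> tx ty tz",d.round(3),"wz",round(w,2))
def wrist(z,t=100,name=None):
    C=T()@camera_params("wrist")["hand_eye"]; im=capture("wrist")
    if name: cv2.imwrite(f"pics/{name}.png",im[:,:,::-1])
    for r in rects(red(im,t),z,"wrist",C,300): print(r)
E
python3 - <<'E'
from h import *
wrist(.094,100,"w1"); wrist(.094,150)
delta(.516,.141,.14,-1.5)
E
```

```text
at [0.1987 0.5923 0.2479] yaw 71.5 tilt [-0.0002 -0.0007] -> tx ty tz [-8.887 -6.537  2.164] wz 14.59
```

View pics/w1.png

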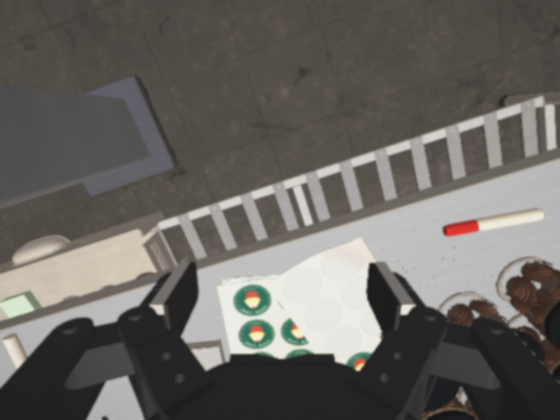

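The picture shows only the table edge because the arm didn't move. The calls were refused, probably because each row needs all seven keys.

>>> move_arm([
  {"tx":-0.888,"ty":-0.654,"tz":0,"wx":0,"wy":0,"wz":0,"fingers":0},
  {"tx":-0.888,"ty":-0.654,"tz":0,"wx":0,"wy":0,"wz":0,"fingers":0},
  {"tx":-0.888,"ty":-0.654,"tz":0,"wx":0,"wy":0,"wz":0,"fingers":0},
  {"tx":-0.888,"ty":-0.654,"tz":0,"wx":0,"wy":0,"wz":0,"fingers":0},
  {"tx":-0.888,"ty":-0.654,"tz":0,"wx":0,"wy":0,"wz":0,"fingers":0},
  {"tx":-0.888,"ty":-0.654,"tz":0,"wx":0,"wy":0,"wz":0,"fingers":0},
  {"tx":-0.888,"ty":-0.654,"tz":0,"wx":0,"wy":0,"wz":0,"fingers":0},
  {"tx":-0.888,"ty":-0.654,"tz":0,"wx":0,"wy":0,"wz":0,"fingers":0},
  {"tx":-0.888,"ty":-0.654,"tz":0,"wx":0,"wy":0,"wz":0,"fingers":0},
  {"tx":-0.888,"ty":-0.654,"tz":0,"wx":0,"wy":0,"wz":0,"fingers":0},
], grip_force=40)

```text
clock: 1.5
position: [0.5166, 0.1396, 0.2485]
tcp_rot: [0.506, 3.1, 0.0]
force: [0.3, 0.2, 0.5]
finger_gap: -0.001
grasp_force: 0.0
```

>>> move_arm([
  {"tx":0,"ty":0,"tz":0,"wx":0,"wy":0,"wz":1,"fingers":0},
  {"tx":0,"ty":0,"tz":0,"wx":0,"wy":0,"wz":1,"fingers":0},
  {"tx":0,"ty":0,"tz":0,"wx":0,"wy":0,"wz":1,"fingers":0},
  {"tx":0,"ty":0,"tz":0,"wx":0,"wy":0,"wz":1,"fingers":0},
  {"tx":0,"ty":0,"tz":0,"wx":0,"wy":0,"wz":1,"fingers":0},
  {"tx":0,"ty":0,"tz":0,"wx":0,"wy":0,"wz":1,"fingers":0},
  {"tx":0,"ty":0,"tz":0,"wx":0,"wy":0,"wz":1,"fingers":0},
  {"tx":0,"ty":0,"tz":0,"wx":0,"wy":0,"wz":1,"fingers":0},
  {"tx":0,"ty":0,"tz":0,"wx":0,"wy":0,"wz":1,"fingers":0},
  {"tx":0,"ty":0,"tz":0,"wx":0,"wy":0,"wz":1,"fingers":0},
])

```text
clock: 2.75
position: [0.5156, 0.1412, 0.2483]
tcp_rot: [-1.773, -2.593, 0.0]
force: [-0.7, -0.1, -0.8]
finger_gap: -0.003
grasp_force: 0.0
```

>>> move_arm([
  {"tx":0,"ty":0,"tz":0,"wx":0,"wy":0,"wz":1,"fingers":0},
  {"tx":0,"ty":0,"tz":0,"wx":0,"wy":0,"wz":1,"fingers":0},
  {"tx":0,"ty":0,"tz":0,"wx":0,"wy":0,"wz":1,"fingers":0},
  {"tx":0,"ty":0,"tz":0,"wx":0,"wy":0,"wz":1,"fingers":0},
  {"tx":0,"ty":0,"tz":0,"wx":0,"wy":0,"wz":0.6,"fingers":0},
  {"tx":0,"ty":0,"tz":0,"wx":0,"wy":0,"wz":0,"fingers":0},
])

```text
clock: 3.5
position: [0.5156, 0.1412, 0.2483]
tcp_rot: [-2.251, -2.192, 0.0]
force: [-0.3, -0.8, 0.5]
finger_gap: 0.001
grasp_force: 0.0
```

```bash
python3 - <<'E'
from h import *
wrist(.094,100,"w2"); wrist(.094,150)
delta(.516,.141,.14,-1.5)
E
```

```text
([284.0, 192.0], [516.2, 145.3], [60.5, 31.0], 89.4)
([284.0, 194.0], [516.2, 143.9], [57.6, 31.0], 89.5)
at [0.5157 0.1412 0.2483] yaw -1.5 tilt [-0.0001 -0.    ] -> tx ty tz [-0.004  0.007  2.166] wz 0.0
```

View pics/w2.png

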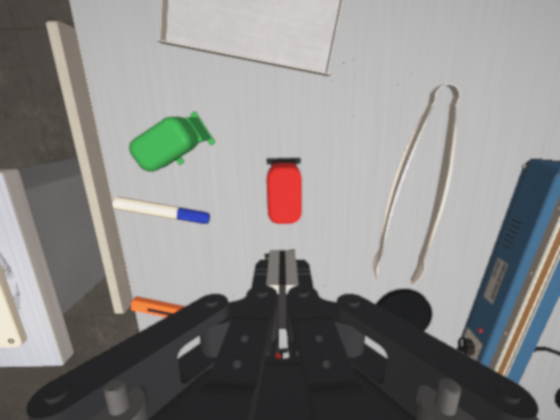

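The wrist view shows the left stamp's head at (284,192), centred near (0.516, 0.143). I'm going down to just above contact and then pressing.

>>> move_arm([
  {"tx":0.04,"ty":0,"tz":0.9,"wx":0,"wy":0,"wz":0,"fingers":0},
  {"tx":0,"ty":0,"tz":0.9,"wx":0,"wy":0,"wz":0,"fingers":0},
  {"tx":0,"ty":0,"tz":0.7,"wx":0,"wy":0,"wz":0,"fingers":0},
  {"tx":0,"ty":0,"tz":0.1,"wx":0,"wy":0,"wz":0,"fingers":0},
  {"tx":0,"ty":0,"tz":0.1,"wx":0,"wy":0,"wz":0,"fingers":0},
  {"tx":0,"ty":0,"tz":0.1,"wx":0,"wy":0,"wz":0,"fingers":0},
  {"tx":0,"ty":0,"tz":0,"wx":0,"wy":0,"wz":0,"fingers":0},
])

```text
clock: 4.47
position: [0.5163, 0.1434, 0.1091]
tcp_rot: [2.251, 2.191, 0.002]
force: [-0.6, -0.2, 0.1]
finger_gap: 0.003
grasp_force: 0.0
```

>>> move_arm([
  {"tx":0,"ty":0,"tz":0.06,"wx":0,"wy":0,"wz":0,"fingers":0},
  {"tx":0,"ty":0,"tz":0.04,"wx":0,"wy":0,"wz":0,"fingers":0},
  {"tx":0,"ty":0,"tz":0,"wx":0,"wy":0,"wz":0,"fingers":0},
])

```text
clock: 4.85
position: [0.5163, 0.1434, 0.1036]
tcp_rot: [2.251, 2.191, 0.002]
force: [-0.1, -0.3, 3.4]
finger_gap: -0.001
grasp_force: 1.6
```

>>> move_arm([
  {"tx":0,"ty":0,"tz":0.05,"wx":0,"wy":0,"wz":0,"fingers":0},
  {"tx":0,"ty":0,"tz":0.05,"wx":0,"wy":0,"wz":0,"fingers":0},
  {"tx":0,"ty":0,"tz":0.03,"wx":0,"wy":0,"wz":0,"fingers":0},
  {"tx":0,"ty":0,"tz":0,"wx":0,"wy":0,"wz":0,"fingers":0},
])

```text
clock: 5.35
position: [0.5166, 0.1434, 0.0983]
tcp_rot: [2.251, 2.191, 0.003]
force: [-2.1, -1.1, 19.0]
finger_gap: -0.002
grasp_force: 9.4
```

At 19 N and tip height 0.081 it is fully down. I'm backing off to the earlier view pose to compare.

>>> move_arm([
  {"tx":0,"ty":0,"tz":-0.3,"wx":0,"wy":0,"wz":0,"fingers":0},
  {"tx":0,"ty":0,"tz":-0.9,"wx":0,"wy":0,"wz":0,"fingers":0},
  {"tx":0,"ty":0,"tz":-0.9,"wx":0,"wy":0,"wz":0,"fingers":0},
  {"tx":-0.04,"ty":0,"tz":-0.93,"wx":0,"wy":0,"wz":0,"fingers":0},
  {"tx":0,"ty":0,"tz":0,"wx":0,"wy":0,"wz":0,"fingers":0},
])

```text
clock: 5.98
position: [0.5173, 0.1416, 0.2518]
tcp_rot: [2.249, 2.189, 0.008]
force: [0.2, -0.0, 0.2]
finger_gap: 0.001
grasp_force: 0.0
```

```bash
python3 - <<'E'
from h import *
print(T()[:3,3])
im=capture("wrist"); sc=capture("scene")
def bb(m,box):
    m=m.copy(); x,y,w,h=box; k=np.zeros_like(m);k[y:y+h,x:x+w]=m[y:y+h,x:x+w]
    return cv2.boundingRect(k),int(k.sum())
old=cv2.imread("pics/w2.png")[:,:,::-1]; so=cv2.imread("pics/scene0.png")[:,:,::-1]
for a in(old,im): print(bb(red(a),(230,130,110,115)))
for a in(so,sc):
    for b in((262,165,28,50),(288,195,34,45),(312,228,45,50)): print(bb(red(a),b))
wrist(.094); delta(.5125,.0135,.12,6.5)
cv2.imwrite("pics/s1.png",sc[:,:,::-1])
E
```

```text
[0.51731803 0.14158099 0.2517522 ]
((268, 163, 32, 60), 1771)
((265, 163, 33, 59), 1720)
((265, 172, 23, 24), 339)
((291, 199, 31, 41), 458)
((317, 233, 31, 32), 590)
((265, 172, 23, 24), 336)
((292, 199, 30, 41), 463)
((317, 233, 31, 33), 597)
([284.0, 192.0], [516.4, 145.7], [59.5, 31.5], 89.5)
at [0.5147 0.141  0.2473] yaw -1.6 tilt [-0.0021 -0.0005] -> tx ty tz [-2.549  0.03   2.547] wz -1.61
```

Scene and wrist outlines are unchanged, so the left head sprang back up and that latch is broken. Now the middle stamp.

>>> move_arm([
  {"tx":-0.85,"ty":0,"tz":0,"wx":0,"wy":0,"wz":0,"fingers":0},
  {"tx":-0.85,"ty":0,"tz":0,"wx":0,"wy":0,"wz":0,"fingers":0},
  {"tx":-0.85,"ty":0,"tz":0,"wx":0,"wy":0,"wz":-0.8,"fingers":0},
  {"tx":0,"ty":0,"tz":0.5,"wx":0,"wy":0,"wz":-0.8,"fingers":0},
  {"tx":0,"ty":0,"tz":0.8,"wx":0,"wy":0,"wz":0,"fingers":0},
  {"tx":0,"ty":0,"tz":0.8,"wx":0,"wy":0,"wz":0,"fingers":0},
  {"tx":0,"ty":0,"tz":0.4,"wx":0,"wy":0,"wz":0,"fingers":0},
  {"tx":0,"ty":0,"tz":0.15,"wx":0,"wy":0,"wz":0,"fingers":0},
  {"tx":0,"ty":0,"tz":0.1,"wx":0,"wy":0,"wz":0,"fingers":0},
  {"tx":0,"ty":0,"tz":0.1,"wx":0,"wy":0,"wz":0,"fingers":0},
])

```text
clock: 7.38
position: [0.5128, 0.0139, 0.1064]
tcp_rot: [2.092, 2.342, 0.001]
force: [-1.4, 1.1, 5.5]
finger_gap: -0.001
grasp_force: 3.1
```

>>> move_arm([
  {"tx":0,"ty":0,"tz":0.08,"wx":0,"wy":0,"wz":0,"fingers":0},
  {"tx":0,"ty":0,"tz":0.08,"wx":0,"wy":0,"wz":0,"fingers":0},
  {"tx":0,"ty":0,"tz":0.02,"wx":0,"wy":0,"wz":0,"fingers":0},
  {"tx":0,"ty":0,"tz":0,"wx":0,"wy":0,"wz":0,"fingers":0},
  {"tx":0,"ty":0,"tz":0,"wx":0,"wy":0,"wz":0,"fingers":0},
])

```text
clock: 8.0
position: [0.5131, 0.0139, 0.0986]
tcp_rot: [2.092, 2.342, 0.002]
force: [-2.7, 0.6, 12.9]
finger_gap: 0.001
grasp_force: 6.1
```

>>> move_arm([
  {"tx":0,"ty":0,"tz":0.03,"wx":0,"wy":0,"wz":0,"fingers":0},
  {"tx":0,"ty":0,"tz":0,"wx":0,"wy":0,"wz":0,"fingers":0},
])

```text
clock: 8.25
position: [0.5137, 0.014, 0.0984]
tcp_rot: [2.091, 2.341, 0.004]
force: [-6.3, 1.1, 27.1]
finger_gap: -0.001
grasp_force: 13.7
```

>>> move_arm([
  {"tx":0,"ty":0,"tz":-0.3,"wx":0,"wy":0,"wz":0,"fingers":0},
  {"tx":0,"ty":0,"tz":-0.9,"wx":0,"wy":0,"wz":0,"fingers":0},
  {"tx":0,"ty":0,"tz":-0.9,"wx":0,"wy":0,"wz":0,"fingers":0},
  {"tx":0,"ty":0,"tz":-0.93,"wx":0,"wy":0,"wz":0,"fingers":0},
  {"tx":0,"ty":0,"tz":0,"wx":0,"wy":0,"wz":0,"fingers":0},
  {"tx":0,"ty":0,"tz":0,"wx":0,"wy":0,"wz":0,"fingers":0},
])

```text
clock: 9.0
position: [0.512, 0.0138, 0.2469]
tcp_rot: [2.093, 2.343, 0.0]
force: [-0.1, -0.0, -0.1]
finger_gap: -0.0
grasp_force: 0.0
```

```bash
cat >> h.py <<'E'
def scmp():
    so=cv2.imread("pics/scene0.png")[:,:,::-1]; sc=capture("scene")
    for b in((262,165,28,50),(288,195,34,45),(312,228,45,50)):
        o=[]
        for a in (so,sc):
            m=red(a); x,y,w,h=b; k=np.zeros_like(m);k[y:y+h,x:x+w]=m[y:y+h,x:x+w]
            o+=[cv2.boundingRect(k),np.round(np.argwhere(k).mean(0),1).tolist()]
        print(o)
    cv2.imwrite("pics/s.png",sc[150:300,220:400,::-1])
E
python3 - <<'E'
from h import *
scmp(); wrist(.094,100,"w3"); wrist(.082); delta(.4925,-.106,.12,5)
E
```

```text
[(265, 172, 23, 24), [182.8, 277.4], (265, 172, 23, 24), [183.2, 277.3]]
[(291, 199, 31, 41), [212.0, 306.8], (291, 204, 31, 36), [216.7, 306.6]]
[(317, 233, 31, 32), [247.6, 333.7], (312, 228, 36, 38), [247.8, 333.5]]
([246.0, 282.0], [481.8, -85.8], [42.9, 14.3], 88.8)
([282.0, 192.0], [509.8, 18.4], [29.5, 57.9], 7.3)
([305.0, 60.0], [515.4, 137.7], [57.7, 33.4], 89.8)
([246.0, 282.0], [480.8, -93.2], [44.7, 14.7], 88.8)
([283.0, 193.0], [510.6, 15.0], [31.6, 59.5], 7.3)
([305.0, 59.0], [515.8, 139.7], [60.4, 35.1], 89.4)
at [0.5114 0.0138 0.2456] yaw 6.4 tilt [-0.0024 -0.    ] -> tx ty tz [-2.338 -0.639  2.513] wz 0.29
```

The middle head stays down (about 5 px lower in the scene), so it is sound and stays put. Now the right stamp.

>>> move_arm([
  {"tx":-0.8,"ty":-0.21,"tz":0,"wx":0,"wy":0,"wz":0.3,"fingers":0},
  {"tx":-0.8,"ty":-0.21,"tz":0,"wx":0,"wy":0,"wz":0,"fingers":0},
  {"tx":-0.76,"ty":-0.21,"tz":0,"wx":0,"wy":0,"wz":0,"fingers":0},
  {"tx":0,"ty":0,"tz":0.5,"wx":0,"wy":0,"wz":0,"fingers":0},
  {"tx":0,"ty":0,"tz":0.8,"wx":0,"wy":0,"wz":0,"fingers":0},
  {"tx":0,"ty":0,"tz":0.8,"wx":0,"wy":0,"wz":0,"fingers":0},
  {"tx":0,"ty":0,"tz":0.4,"wx":0,"wy":0,"wz":0,"fingers":0},
  {"tx":0,"ty":0,"tz":0.15,"wx":0,"wy":0,"wz":0,"fingers":0},
  {"tx":0,"ty":0,"tz":0.1,"wx":0,"wy":0,"wz":0,"fingers":0},
  {"tx":0,"ty":0,"tz":0.07,"wx":0,"wy":0,"wz":0,"fingers":0},
])

```text
clock: 10.4
position: [0.4926, -0.1066, 0.1064]
tcp_rot: [2.123, 2.315, 0.001]
force: [-1.7, 2.3, 6.2]
finger_gap: -0.002
grasp_force: 3.1
```

>>> move_arm([
  {"tx":0,"ty":0,"tz":0.08,"wx":0,"wy":0,"wz":0,"fingers":0},
  {"tx":0,"ty":0,"tz":0.08,"wx":0,"wy":0,"wz":0,"fingers":0},
  {"tx":0,"ty":0,"tz":0.03,"wx":0,"wy":0,"wz":0,"fingers":0},
  {"tx":0,"ty":0,"tz":0,"wx":0,"wy":0,"wz":0,"fingers":0},
  {"tx":0,"ty":0,"tz":0,"wx":0,"wy":0,"wz":0,"fingers":0},
])

```text
clock: 11.02
position: [0.493, -0.1066, 0.0985]
tcp_rot: [2.122, 2.314, 0.002]
force: [-4.7, 4.0, 17.7]
finger_gap: 0.001
grasp_force: 8.8
```

>>> move_arm([
  {"tx":0,"ty":0,"tz":-0.3,"wx":0,"wy":0,"wz":0,"fingers":0},
  {"tx":0,"ty":0,"tz":-0.9,"wx":0,"wy":0,"wz":0,"fingers":0},
  {"tx":0,"ty":0,"tz":-0.9,"wx":0,"wy":0,"wz":0,"fingers":0},
  {"tx":0,"ty":0,"tz":-0.93,"wx":0,"wy":0,"wz":0,"fingers":0},
  {"tx":0,"ty":0,"tz":0,"wx":0,"wy":0,"wz":0,"fingers":0},
  {"tx":0,"ty":0,"tz":0,"wx":0,"wy":0,"wz":0,"fingers":0},
])

```text
clock: 11.78
position: [0.4919, -0.1066, 0.2482]
tcp_rot: [2.123, 2.315, 0.001]
force: [0.1, 0.2, -0.5]
finger_gap: 0.001
grasp_force: 0.0
```

```bash
python3 - <<'E'
from h import *
scmp(); wrist(.094,100,"w4"); wrist(.082); delta(.516,.143,.12,-1.2)
cv2.imwrite("pics/s.png",cv2.resize(cv2.imread("pics/s.png"),None,fx=4,fy=4))
E
```

```text
[(265, 172, 23, 24), [182.8, 277.4], (265, 172, 23, 24), [183.6, 277.3]]
[(291, 199, 31, 41), [212.0, 306.8], (292, 204, 27, 27), [216.2, 306.1]]
[(317, 233, 31, 32), [247.6, 333.7], (312, 228, 36, 43), [253.1, 332.9]]
([282.0, 194.0], [490.3, -104.1], [29.4, 56.5], 5.8)
([314.0, 74.0], [508.6, 7.0], [32.1, 53.3], 7.9)
([283.0, 194.0], [490.4, -107.6], [30.4, 59.9], 5.8)
([314.0, 74.0], [509.3, 8.5], [33.4, 55.5], 7.9)
at [ 0.4914 -0.1065  0.2467] yaw 4.9 tilt [-0.0023  0.0005] -> tx ty tz [4.927 0.927 2.535] wz 1.23
```

View pics/s.png

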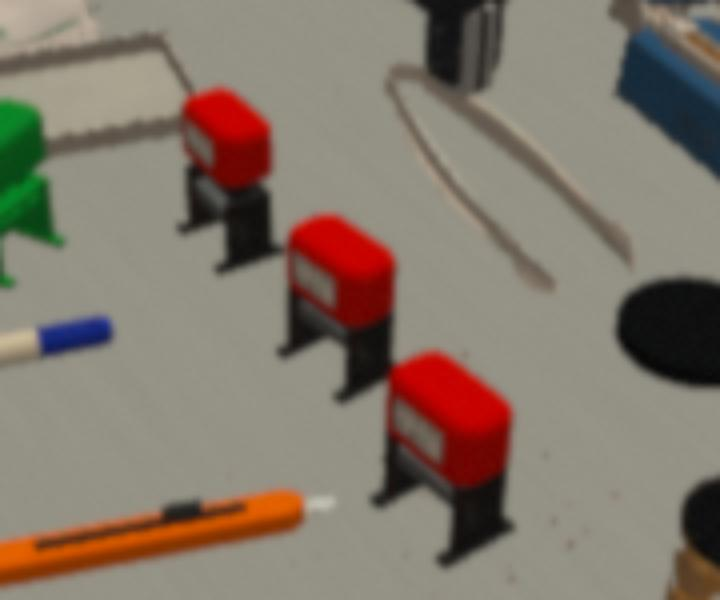

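The right head also stays down (its centroid is 5.5 px lower, and the crop shows it seated at about (450,420)). Only the left stamp is broken, so I'm returning to grasp it.

>>> move_arm([
  {"tx":0.82,"ty":0.15,"tz":0,"wx":0,"wy":0,"wz":0,"fingers":1},
  {"tx":0.82,"ty":0.15,"tz":0,"wx":0,"wy":0,"wz":0,"fingers":1},
  {"tx":0.82,"ty":0.15,"tz":0,"wx":0,"wy":0,"wz":0,"fingers":1},
  {"tx":0.82,"ty":0.15,"tz":0,"wx":0,"wy":0,"wz":0,"fingers":1},
  {"tx":0.82,"ty":0.15,"tz":0,"wx":0,"wy":0,"wz":0,"fingers":1},
  {"tx":0.83,"ty":0.18,"tz":0,"wx":0,"wy":0,"wz":0,"fingers":1},
  {"tx":0,"ty":0,"tz":0,"wx":0,"wy":0,"wz":0.7,"fingers":1},
  {"tx":0,"ty":0,"tz":0,"wx":0,"wy":0,"wz":0.5,"fingers":1},
  {"tx":0,"ty":0,"tz":0,"wx":0,"wy":0,"wz":0,"fingers":1},
  {"tx":0,"ty":0,"tz":0,"wx":0,"wy":0,"wz":0,"fingers":1},
], grip_force=30)

```text
clock: 13.18
position: [0.5169, 0.1428, 0.2472]
tcp_rot: [-2.241, -2.201, 0.002]
force: [-0.6, -0.1, -1.0]
finger_gap: 1.001
grasp_force: 0.0
```

```bash
python3 - <<'E'
from h import *
wrist(.094,100); delta(.516,.143,.079,-1)
E
```

```text
([280.0, 294.0], [511.4, 31.1], [32.6, 69.1], 2.6)
([283.0, 194.0], [516.1, 145.6], [59.5, 31.0], 89.9)
at [0.517  0.1428 0.2473] yaw -1.0 tilt [-0.0009 -0.0002] -> tx ty tz [ 0.005 -0.017  3.367] wz -0.01
```

>>> move_arm([
  {"tx":0.02,"ty":-0.02,"tz":0.8,"wx":0,"wy":0,"wz":0,"fingers":1},
  {"tx":0,"ty":0,"tz":0.8,"wx":0,"wy":0,"wz":0,"fingers":1},
  {"tx":0,"ty":0,"tz":0.8,"wx":0,"wy":0,"wz":0,"fingers":1},
  {"tx":0,"ty":0,"tz":0.6,"wx":0,"wy":0,"wz":0,"fingers":1},
  {"tx":0,"ty":0,"tz":0.37,"wx":0,"wy":0,"wz":0,"fingers":1},
  {"tx":0,"ty":0,"tz":0,"wx":0,"wy":0,"wz":0,"fingers":1},
  {"tx":0,"ty":0,"tz":0,"wx":0,"wy":0,"wz":0,"fingers":0.6},
  {"tx":0,"ty":0,"tz":0,"wx":0,"wy":0,"wz":0,"fingers":0.45},
  {"tx":0,"ty":0,"tz":0,"wx":0,"wy":0,"wz":0,"fingers":0.3},
  {"tx":0,"ty":0,"tz":0,"wx":0,"wy":0,"wz":0,"fingers":0},
])

```text
clock: 14.48
position: [0.5168, 0.1441, 0.08]
tcp_rot: [2.241, 2.2, 0.002]
force: [0.0, -0.4, 1.1]
finger_gap: 0.409
grasp_force: 35.7
```

>>> move_arm([
  {"tx":0,"ty":0,"tz":0,"wx":0,"wy":0,"wz":0,"fingers":0},
  {"tx":0,"ty":0,"tz":0,"wx":0,"wy":0,"wz":0,"fingers":0},
  {"tx":0,"ty":0,"tz":0,"wx":0,"wy":0,"wz":0,"fingers":0},
])

```text
clock: 14.85
position: [0.5165, 0.144, 0.0794]
tcp_rot: [2.241, 2.201, 0.001]
force: [0.7, 0.1, 1.0]
finger_gap: 0.414
grasp_force: 35.7
```

```bash
python3 - <<'E'
from h import *
scmp(); delta(.489,.335,.2,-1)
E
```

```text
[(265, 172, 23, 24), [182.8, 277.4], (269, 173, 19, 24), [184.2, 278.1]]
[(291, 199, 31, 41), [212.0, 306.8], (292, 204, 27, 27), [215.8, 306.1]]
[(317, 233, 31, 32), [247.6, 333.7], (312, 228, 36, 43), [252.8, 333.2]]
at [0.5164 0.144  0.0794] yaw -1.0 tilt [0.0004 0.0001] -> tx ty tz [ 3.81  -0.618 -2.412] wz -0.01
```

The grasp is secure (gap 35 mm). Now lift and carry over the tray.

>>> move_arm([
  {"tx":0,"ty":0,"tz":-0.2,"wx":0,"wy":0,"wz":0,"fingers":0},
  {"tx":0,"ty":0,"tz":-0.6,"wx":0,"wy":0,"wz":0,"fingers":0},
  {"tx":0,"ty":0,"tz":-0.7,"wx":0,"wy":0,"wz":0,"fingers":0},
  {"tx":0,"ty":0,"tz":-0.5,"wx":0,"wy":0,"wz":0,"fingers":0},
  {"tx":0.4,"ty":-0.06,"tz":0,"wx":0,"wy":0,"wz":0,"fingers":0},
  {"tx":0.75,"ty":-0.12,"tz":0,"wx":0,"wy":0,"wz":0,"fingers":0},
  {"tx":0.75,"ty":-0.12,"tz":0,"wx":0,"wy":0,"wz":0,"fingers":0},
  {"tx":0.75,"ty":-0.12,"tz":0,"wx":0,"wy":0,"wz":0,"fingers":0},
  {"tx":0.75,"ty":-0.12,"tz":0,"wx":0,"wy":0,"wz":0,"fingers":0},
  {"tx":0.4,"ty":-0.07,"tz":0,"wx":0,"wy":0,"wz":0,"fingers":0},
])

```text
clock: 16.15
position: [0.4876, 0.3364, 0.178]
tcp_rot: [-2.239, -2.203, 0.003]
force: [0.7, -0.2, -1.7]
finger_gap: 0.412
grasp_force: 35.4
```

```bash
python3 - <<'E'
from h import *
delta(.489,.335,.0815,-1); s=sense(); print(s["force"],s["finger_gap"])
im=capture("top"); cv2.imwrite("pics/t2.png",cv2.resize(im[140:270,100:300,::-1],None,fx=3.5,fy=3.5))
E
```

```text
at [0.4876 0.3364 0.178 ] yaw -0.9 tilt [-0.002  -0.0011] -> tx ty tz [-0.025  0.032  1.931] wz 0.01
[ 0.66011345 -0.2090726  -1.70579279] 0.41201118026631667
```

View pics/t2.png

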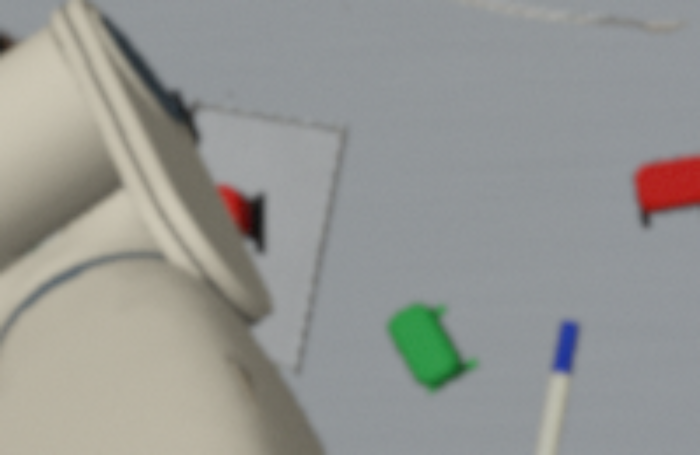

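The stamp hangs over the tray, with its head at crop (235,210) inside the outline. I'm lowering it.

>>> move_arm([
  {"tx":0,"ty":0.03,"tz":0.5,"wx":0,"wy":0,"wz":0,"fingers":0},
  {"tx":0,"ty":0,"tz":0.6,"wx":0,"wy":0,"wz":0,"fingers":0},
  {"tx":0,"ty":0,"tz":0.4,"wx":0,"wy":0,"wz":0,"fingers":0},
  {"tx":0,"ty":0,"tz":0.25,"wx":0,"wy":0,"wz":0,"fingers":0},
  {"tx":0,"ty":0,"tz":0.12,"wx":0,"wy":0,"wz":0,"fingers":0},
  {"tx":0,"ty":0,"tz":0,"wx":0,"wy":0,"wz":0,"fingers":0},
  {"tx":0,"ty":0,"tz":0,"wx":0,"wy":0,"wz":0,"fingers":0},
])

```text
clock: 17.08
position: [0.4912, 0.3347, 0.0866]
tcp_rot: [2.242, 2.201, 0.002]
force: [-0.7, 0.5, -1.5]
finger_gap: 0.411
grasp_force: 35.4
```

>>> move_arm([
  {"tx":0,"ty":0,"tz":0.04,"wx":0,"wy":0,"wz":0,"fingers":0},
  {"tx":0,"ty":0,"tz":0.03,"wx":0,"wy":0,"wz":0,"fingers":0},
  {"tx":0,"ty":0,"tz":0.02,"wx":0,"wy":0,"wz":0,"fingers":0},
  {"tx":0,"ty":0,"tz":0,"wx":0,"wy":0,"wz":0,"fingers":0},
  {"tx":0,"ty":0,"tz":0,"wx":0,"wy":0,"wz":0,"fingers":0},
])

```text
clock: 17.7
position: [0.4911, 0.3347, 0.0816]
tcp_rot: [2.242, 2.201, 0.002]
force: [1.3, 1.0, 0.4]
finger_gap: 0.412
grasp_force: 35.7
```

>>> move_arm([
  {"tx":0,"ty":0,"tz":0.02,"wx":0,"wy":0,"wz":0,"fingers":0},
  {"tx":0,"ty":0,"tz":0,"wx":0,"wy":0,"wz":0,"fingers":0},
  {"tx":0,"ty":0,"tz":0,"wx":0,"wy":0,"wz":0,"fingers":0},
])

```text
clock: 18.08
position: [0.4908, 0.3346, 0.0804]
tcp_rot: [2.242, 2.201, 0.0]
force: [1.3, 1.1, 1.9]
finger_gap: 0.406
grasp_force: 35.8
```

Touchdown: the force went from −1.5 to +1.9 N. I'm releasing evenly and then rising.

>>> move_arm([
  {"tx":0,"ty":0,"tz":0,"wx":0,"wy":0,"wz":0,"fingers":0.5},
  {"tx":0,"ty":0,"tz":0,"wx":0,"wy":0,"wz":0,"fingers":0.7},
  {"tx":0,"ty":0,"tz":0,"wx":0,"wy":0,"wz":0,"fingers":0.9},
  {"tx":0,"ty":0,"tz":0,"wx":0,"wy":0,"wz":0,"fingers":0.9},
  {"tx":0,"ty":0,"tz":-0.3,"wx":0,"wy":0,"wz":0,"fingers":0.9},
  {"tx":0,"ty":0,"tz":-0.8,"wx":0,"wy":0,"wz":0,"fingers":0.9},
  {"tx":0,"ty":0,"tz":-0.9,"wx":0,"wy":0,"wz":0,"fingers":0.9},
  {"tx":0,"ty":0,"tz":-0.9,"wx":0,"wy":0,"wz":0,"fingers":0.9},
  {"tx":0,"ty":0,"tz":-0.9,"wx":0,"wy":0,"wz":0,"fingers":0.9},
  {"tx":0,"ty":0,"tz":0,"wx":0,"wy":0,"wz":0,"fingers":0.9},
])

```text
clock: 19.32
position: [0.4926, 0.3357, 0.2757]
tcp_rot: [2.241, 2.2, 0.014]
force: [0.3, 0.1, -0.9]
finger_gap: 0.899
grasp_force: 0.0
```

```bash
python3 - <<'E'
from h import *
print(sense()["position"]); wrist(.096,100)
im=capture("scene"); w=capture("wrist")
cv2.imwrite("pics/f.png",np.hstack([cv2.resize(im[100:340,150:430],(400,343)),cv2.resize(w,(400,343))])[:,:,::-1])
E
```

```text
[0.49257978 0.33568324 0.27567339]
([280.0, 191.0], [490.3, 335.9], [60.1, 31.3], 89.6)
```

View pics/f.png

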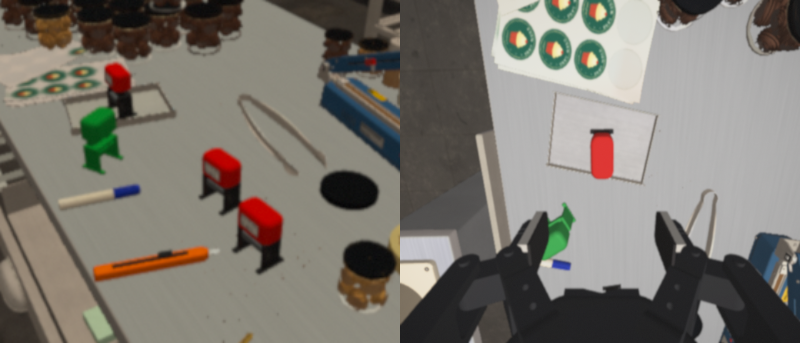

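The final pictures show the broken stamp upright inside the tray (left view, 118,90), the other two standing head down at (221,170) and (260,225), and the jar undisturbed. I'm handing in.

```bash
python3 -c "
from cell import *
print(sign_off())"
```

```text
the job is handed in; nothing more can be done
None
```

The job is handed in: all three heads were pressed fully down, the left stamp (nearest the tray) sprang back and now stands upright on the tray's floor, the other two latched and were left head down where they stood, and the jar was not touched.

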